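# Run the type form through the proof press

### The job

Run the type form through the little proof press: press the red lock button at the tail of the bed with the fingertips and keep it held fully down while you push the bed along its rails, under the roller, all the way to its far end stop. Only there let the button spring back up, so that its bolt locks the bed at the end, and move clear. Do not touch anything on the roller's side of the grey push plate (its sloping back, the type, the roller), and leave the loose things beside the press where they lie.

Things in the scene. Friction and masses are not known exactly. Their poses are not given: they have to be found in the camera images.
- press: grey table-top proof press, fixed, 384 x 170 mm, 123 mm high at the roller bridge. Origin: on the table below its middle. Its x axis is the direction in which the bed is pushed (from the red button towards the roller), y is to the left of that, z up. The roller's axis lies across the press at x = +80 mm, 87 mm high; its bridge spans x = 50 to 110 mm. The bed's two rails run along x.
- button_top (a point): middle of the top face of the red lock button, a ribbed rectangular cap 36 mm along the press and 46 mm across, at the tail of the bed; 64 mm above the table while up. The point rides with the bed and the cap. The cap stands 7.5 mm over its dark housing (78 mm across), and goes straight down 6 mm at most; the housing is never in the way of a fingertip. It is a spring button: about 4 N starts it, about 7 N holds it fully down, and it springs up when let go.
- push_face (a point): middle of the upright face of the grey push plate, which stands across the bed on the roller's side of the button and looks back at the button: 22 mm in press x from the middle of the button, 4 mm from the cap's edge. This point is 74 mm above the table; the plate reaches up to 87 mm and is 104 mm wide; its back slopes down to the type form. Fingertips on the button can push the bed against this plate. It rides with the bed.
- bed (a joint): position of the sliding bed along press x, in m: 0 = rear (loading) station, where it starts locked (0 to 0.001), 0.120 = against the rigid far end stop. Unlocked, it drags with about 1.5 N plus light damping and stays where it is left.
- lock_button (a joint): how far the red button is down, in m: 0 = up, 0.006 = fully down. It carries a spring bolt under a fixed bar that has a notch at each end of the run. At the rear station the bolt blocks the bed until the button is more than 3 mm down (1 to 2 mm of play only); if the button is let go between the stations the bolt drags under the bar and the button stays 3 mm down; within 2 mm of the end stop the bolt finds the far notch and the button can come fully up.
- tee_key: loose T-handled quoin key, 70 x 90 x 12 mm, lying on the table to the left of the press (seen along press x). Origin at the middle of its underside.
- h_furniture: loose blue-grey H-shaped metal furniture block, 35 x 45 x 24 mm, on the table to the right of the press near the button. Origin at the middle of its underside.
- spare_lines: loose block of dark metal type lines, 34 x 41 x 26 mm, on the table to the right of the press. Origin at the middle of its underside.
- form: the type form and the sloping back of the push plate, all fixed on the bed and none of it to be touched: blocks of metal type, wood and quoins in a steel frame, 30 to 202 mm in press x from the middle of the button, the type up to about 63 mm high and the sloping back up to 84 mm. Its origin is on the table plane straight below the middle of the button.
- roller: black impression roller, 50 mm thick, 134 mm long, across the press in its bridge. Origin at its middle, 87 mm above the table. It turns as the bed passes. When the bed is at its end stop the roller's axis is still 99 mm in press x from the middle of the button.

How it is judged:
By the outcome, as a careful person would: the job done as asked, in the order asked, and still so for the second after the job is handed in, with the robot touching nothing.
It also fails if it takes over 38 s, if anything falls off the work surface, if the arm or the gripper's body presses on something with over 40 N, if the wrist force passes 120 N, or if a joint passes its speed limit or range.

### The arm

A 6-joint arm with a two-finger parallel gripper is mounted at the origin on a cart in front of the work surface, level with it; the furniture and walls round the work are solid. World frame = base frame: x ahead of the robot, y to its left, z up, the work surface at z = 0. Lengths are in m, angles in rad, forces in N, time in s.
With the tool pointing down it reaches from about 0.35 to 0.8 m from the base axis. Payload 7.3 kg.
Tool frame: the origin (TCP) lies at the centre of the arm's flange, where the gripper is bolted on; the fingertips stand 173 mm ahead of it and the grasp point (between the pads) lies 155 mm ahead of it; x points along the fingers, y is the direction in which the jaws open and shut, and the axes are right-handed (so a half turn about x gives the same grasp; the last joint's range is limited). The gripper opens to 85 mm and grips with 20 to 120 N. Pads are 22 mm wide; open, the fingers measure 114 mm over their backs; the gripper's body (76 mm by 85 mm) begins 54 mm behind the grasp point. The pads swing forward as they close: fully open they stand 13 mm farther back than shut.
Start: joints at [-1.488, 0.342, 1.524, -0, 1.275, -0.146], TCP at [0.119, -0.511, 0.405] pointing down, gripper open.
Joint ranges: [-2.53, 2.53], [-0.77, 2.02], [0.04, 2.7], [-1, 4.14], [0.28, 2.66], [-3.11, 3.11]. Speed limits (rad/s): [2.57, 2.57, 3.14, 3.14, 3.14, 3.14].

### API

Orientations are given as a 3x3 rotation matrix whose columns are the frame's x, y, z axes.
In Python, from bench import monitor, optics, workorder gives the robot as it stands.
- The arm moves only by the shell command python3 -m jog 'ROWS' [FORCE]. ROWS is JSON, a list of rows, each a list of 7 numbers: the opening, from -1 (shut) to 1 (fully open), then the shift along the world's x, y, z in cm, then the turn, a rotation vector about the world's x, y, z in degrees. In form: [[claw, x, y, z, wx, wy, wz], ...]. A call has 1 to 12 rows; each row is the pose to reach, as a shift and turn from the pose commanded when the call began; what a row does not reach only later rows make up. A row lasts 1/8 s, in which the tool goes at most 62.5 mm and 10.7 degrees, less where a joint would pass 70% of its speed; a pose out of reach is approached as far as the arm can. A call with a gripper value outside its range is refused whole. The fingers move at their own pace and stop on an object; FORCE is the grip in N (left out, the last holds). Time passes only in rows, so rows that repeat a pose let the fingers close. It gives the time, the measured TCP pose, the force and the opening at its end, in the units of the state.
- monitor.observe(): the state, without advancing time (a new reading comes with each control period).
- optics.get_image(name): name is "side" or "top" or "wrist"; returns (picture, depth): 384x512x3 uint8, blue, green, red; 384x512 float32, m along the optical axis (not along the pixel's ray), 0 where there is no reading.
- optics.get_calibration(name): a dict with "K" (3x3 intrinsics, pixels), "world_to_cam" (4x4, takes a point from world to camera coordinates); the wrist camera has in their place "T_tool_cam" (4x4, takes a point from camera to tool coordinates, whose origin is the TCP and whose axes are the tool frame's). Camera axes: x right, y up, looking along -z (the intrinsics and any distortion apply to the point x, -y, -z); pixel columns grow to the right and rows downward; lengths in m; the calibration is good to about 2 mm. The wrist camera is an equidistant fisheye: a pixel r from the principal point sees the ray r / f radians off the axis. A picture is of the moment at which its call begins: read the wrist's pose just before it. get_calibration takes no time and is no camera call.
- workorder.job_done(): hands the job in, once; it reports no verdict.
The state is a dict: "t": time; "joint_positions": joint angles; "qvel": joint speeds; "tau": joint torques, N m; "tool_pos": TCP position; "eef_rot": TCP orientation; "wrist_force": force on the tool from outside, world axes, zero at the start; "moment": the same for the moment, N m; "finger_gap": opening from 0.0 (shut) to 1.0 (fully open).
Only numpy, scipy, OpenCV 4.12 (cv2) and the standard library are available. Lean on these libraries where they do the work, as an engineer would, in place of code of your own. Each camera call takes 0.05 s, during which the arm holds its last target. There are 200 camera calls.

## Working session

There is one attempt and no reset: what is moved stays moved. The work goes in short steps, Python scripts to look and compute and a shell command to move; the robot and the scene stay as the last step left them, time stands still between calls to the robot, and variables do not carry over. Pictures are saved under pics/ and viewed, about 8 in all and at most 12, crops included, and the job is handed in when it is done.

```bash
mkdir -p pics; cat > h.py <<'E'
import numpy as np, cv2
from bench import monitor, optics
def grab(n,f):
    s=monitor.observe(); im,d=optics.get_image(n); cv2.imwrite('pics/'+f+'.png',im); np.save('pics/'+f+'.npy',d); return s,im,d
def world(n,u,v,d):
    c=optics.get_calibration(n); K=np.array(c['K'])
    x=(u-K[0,2])/K[0,0]*d; y=(v-K[1,2])/K[1,1]*d
    p=np.stack([x,-y,-d,np.ones_like(d)],-1)
    return (p@np.linalg.inv(np.array(c['world_to_cam'])).T)[...,:3]
E
python3 - <<'E'
from h import *
np.set_printoptions(precision=4,suppress=True)
for n in('top','side'):
    s,im,d=grab(n,n+'1'); c=optics.get_calibration(n); print({k:v for k,v in c.items() if k!='world_to_cam'})
    vv,uu=np.mgrid[0:384,0:512].astype(float); P=world(n,uu,vv,d)
    hsv=cv2.cvtColor(im,cv2.COLOR_BGR2HSV)
    m=((hsv[...,0]<8)|(hsv[...,0]>172))&(hsv[...,1]>140)&(hsv[...,2]>60)
    k,l,st,ce=cv2.connectedComponentsWithStats(m.astype(np.uint8))
    for i in range(1,k):
        if st[i,4]>25: q=(l==i)&(d>0); print(n,st[i],ce[i],np.median(P[q],0),cv2.minAreaRect(P[q][:,:2].astype(np.float32)*1000))
print(s)
E
```

```text
{'K': array([[450.6931,   0.    , 256.1101],
       [  0.    , 450.6931, 185.3449],
       [  0.    ,   0.    ,   1.    ]])}
top [228 206  27  27 422] [241.0664 219.2654] [0.4877 0.0932 0.0634] ((487.9105224609375, 93.61323547363281), (45.57830810546875, 34.438316345214844), 55.28818893432617)
{'K': array([[361.8974,   0.    , 256.5448],
       [  0.    , 361.8974, 191.5555],
       [  0.    ,   0.    ,   1.    ]])}
side [276 208  21  13 168] [286.2143 213.7619] [0.488  0.1017 0.0622] ((487.00323486328125, 97.74639892578125), (41.80817413330078, 34.70342254638672), 59.14301681518555)
{'t': 0.05, 'joint_positions': array([-1.488 ,  0.3427,  1.525 ,  0.    ,  1.2754, -0.146 ]), 'qvel': array([ 0.0013, -0.0004, -0.0022,  0.0007,  0.0009,  0.0001]), 'tau': array([  0.0012, -43.4867, -24.6794,   0.    ,   0.0045,   0.    ]), 'tool_pos': array([ 0.1191, -0.5112,  0.404 ]), 'eef_rot': array([[-0.0001,  0.2268, -0.9739],
       [ 0.0015, -0.9739, -0.2268],
       [-1.    , -0.0015, -0.0002]]), 'wrist_force': array([-0.5296,  0.3158, -0.1845]), 'moment': array([ 0.0404, -0.0199,  0.0357]), 'finger_gap': 0.9974525112057263}
```

View pics/top1.png

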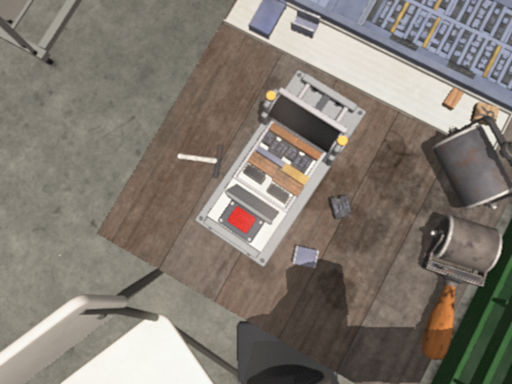

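View pics/side1.png

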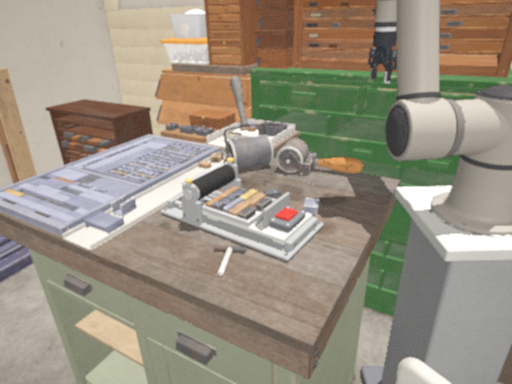

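Top view: red button at about (241,219), black roller at about (305,120), key on the left (200,158), H block (305,256) and spare lines (341,206) on the right. Next I need the press axis.

```bash
python3 - <<'E'
from h import *
np.set_printoptions(precision=4,suppress=True)
im=cv2.imread('pics/top1.png'); d=np.load('pics/top1.npy')
vv,uu=np.mgrid[0:384,0:512].astype(float); P=world('top',uu,vv,d)
box=(uu>190)&(uu<370)&(vv>65)&(vv<270)&(d>0)
z=P[...,2]; print('table',np.median(z[250:300,330:400]))
for lo,hi in((.095,.13),(.075,.092),(.008,.06)):
    m=box&(z>lo)&(z<hi); k,l,st,ce=cv2.connectedComponentsWithStats(m.astype(np.uint8))
    for i in range(1,k):
        if st[i,4]>60: print(lo,st[i],P[l==i].mean(0),cv2.minAreaRect(P[l==i][:,:2].astype(np.float32)*1000))
a=np.deg2rad(-34.7)
for uv in((241,219),(305,120),(305,256),(341,206),(200,158),(218,163),(185,157)):print(uv,P[uv[1],uv[0]])
m=box&(z>.008)&(z<.2); print('all',cv2.minAreaRect(P[m][:,:2].astype(np.float32)*1000))
E
```

```text
table -0.0007285181045960099
0.095 [ 264   88   85   66 2526] [ 0.667  -0.0339  0.108 ] ((668.7532958984375, -34.41142272949219), (171.9059600830078, 54.758235931396484), 55.01306915283203)
0.075 [264 108  67  45 124] [ 0.6516 -0.0133  0.0875] ((651.9782104492188, -14.864776611328125), (150.22569274902344, 8.153003692626953), 53.178646087646484)
0.075 [226 189  49  35 374] [0.5101 0.0759 0.0834] ((510.8982849121094, 75.68011474609375), (102.58536529541016, 13.817520141601562), 55.07487487792969)
0.008 [313  66  57  29 125] [ 0.7805 -0.1177  0.012 ] ((781.4878540039062, -116.68502807617188), (130.48776245117188, 4.384578704833984), 59.875518798828125)
0.008 [ 285   70   81   70 2009] [ 0.7328 -0.0827  0.0196] ((728.9325561523438, -76.39399719238281), (169.75975036621094, 70.28019714355469), 54.97982406616211)
0.008 [ 196  115  142  152 8902] [0.5465 0.0458 0.0386] ((556.579345703125, 43.902587890625), (171.2022705078125, 275.4601745605469), 55.36150360107422)
0.008 [191 145  32  33 235] [0.616  0.1562 0.0105] ((618.3721923828125, 169.59141540527344), (62.77438735961914, 68.68012237548828), 79.34050750732422)
0.008 [330 195  22  24 355] [ 0.5117 -0.1025  0.021 ] ((512.0462646484375, -104.2162857055664), (41.41543960571289, 35.1785774230957), 10.910384178161621)
0.008 [293 246  26  22 416] [ 0.4146 -0.0298  0.0207] ((414.53076171875, -29.713735580444336), (44.843711853027344, 34.79460144042969), 75.94341278076172)
(241, 219) [0.4879 0.0932 0.0652]
(305, 120) [ 0.6654 -0.0311  0.1101]
(305, 256) [ 0.4158 -0.0286  0.0219]
(341, 206) [ 0.5129 -0.1033  0.0212]
(200, 158) [0.6195 0.1806 0.0129]
(218, 163) [0.6078 0.1431 0.0141]
(185, 157) [0.6227 0.212  0.0117]
all ((616.2854614257812, 1.476287841796875), (337.2862548828125, 421.58203125), 54.96155548095703)
```

```bash
python3 -m jog '[[-1,5,3,0,0,0,10],[-1,10,6,0,0,0,20],[-1,15,9,0,0,0,30],[-1,20,12,0,0,0,40],[-1,25,15,0,0,0,50],[-1,29,19,0,0,0,60],[-1,31,24,0,0,0,70],[-1,32,30,0,0,0,80],[-1,33,36,0,0,0,90],[-1,34,42,0,0,0,100],[-1,35.5,48,0,0,0,110],[-1,36.5,54,0,0,0,120]]'; python3 -m jog '[[-1,1,6,-2,0,0,10],[-1,1,6,-5,0,0,11.9],[-1,1,6,-9.5,0,0,11.9],[-1,1,6,-9.5,0,0,11.9],[-1,1,6,-9.5,0,0,11.9]]'
python3 - <<'E'
from h import *
np.set_printoptions(precision=4,suppress=True)
s,im,d=grab('wrist','w1'); print(s); c=optics.get_calibration('wrist');print(c)
E
```

```text
t: 1.6
tool_pos: [0.4842, 0.0307, 0.4046]
eef_rot: [[0.0, 0.726, 0.688], [0.0, 0.688, -0.726], [-1.0, 0.0, 0.0]]
wrist_force: [0.8, -0.7, 0.2]
finger_gap: -0.001
t: 2.22
tool_pos: [0.4946, 0.0885, 0.3109]
eef_rot: [[0.001, 0.574, 0.819], [0.0, 0.819, -0.574], [-1.0, 0.001, 0.001]]
wrist_force: [0.2, 0.2, 0.1]
finger_gap: -0.002
{'t': 2.225, 'joint_positions': array([ 0.0244,  0.4001,  1.7208,  0.0001,  1.0192, -0.9353]), 'qvel': array([-0.0025, -0.0191, -0.0149,  0.0022, -0.0066,  0.0002]), 'tau': array([  0.1737, -41.4054, -20.0975,   0.0074,   0.039 ,   0.0001]), 'tool_pos': array([0.4946, 0.0885, 0.3109]), 'eef_rot': array([[ 0.0015,  0.5738,  0.819 ],
       [ 0.0001,  0.819 , -0.5738],
       [-1.    ,  0.0009,  0.0011]]), 'wrist_force': array([0.1921, 0.1549, 0.1357]), 'moment': array([ 0.0058, -0.0161,  0.0427]), 'finger_gap': -0.001569464197858164}
{'K': array([[297.3186,   0.    , 251.7326],
       [  0.    , 297.3186, 192.8724],
       [  0.    ,   0.    ,   1.    ]]), 'T_tool_cam': array([[ 0.0002,  0.3103, -0.9506,  0.0309],
       [ 1.    , -0.    ,  0.0002,  0.0008],
       [ 0.0001, -0.9506, -0.3103, -0.0801],
       [ 0.    ,  0.    ,  0.    ,  1.    ]])}
```

View pics/w1.png

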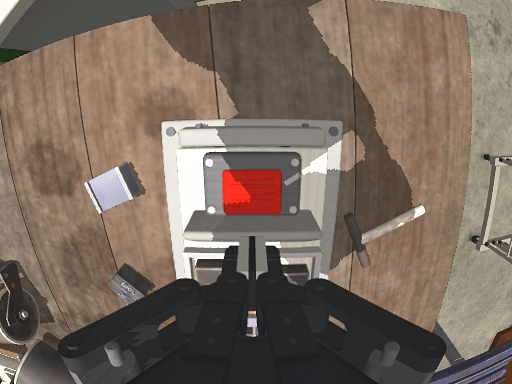

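The wrist view shows the red cap at about (252,191), the push plate at row ~225, and the shut fingertips at about (252,240), nearer to the camera. I'll measure the cap and the plate edge from here.

```bash
python3 - <<'E'
from h import *
np.set_printoptions(precision=4,suppress=True)
im=cv2.imread('pics/w1.png'); d=np.load('pics/w1.npy')
c=optics.get_calibration('wrist');K=c['K'];T=c['T_tool_cam']
s=monitor.observe();R=s['eef_rot'];t=s['tool_pos']
vv,uu=np.mgrid[0:384,0:512].astype(float)
x=uu-K[0,2];y=vv-K[1,2];r=np.hypot(x,y)+1e-9;th=r/K[0,0];tn=np.tan(np.minimum(th,1.4))
C=np.stack([x/r*tn*d,-y/r*tn*d,-d],-1)
W=(C@T[:3,:3].T+T[:3,3])@R.T+t
a=np.deg2rad(-35);u=np.array([np.cos(a),np.sin(a)]);v=np.array([-u[1],u[0]])
rel=lambda p:np.stack([(p[...,:2]-t[:2])@u,(p[...,:2]-t[:2])@v,p[...,2]],-1)*1000
Q=rel(W)
h=cv2.cvtColor(im,cv2.COLOR_BGR2HSV)
m=((h[...,0]<8)|(h[...,0]>172))&(h[...,1]>140)&(h[...,2]>60)&(d>0)&(uu>210)&(uu<290)&(vv>160)&(vv<220)
print('cap u,v,z rel TCP mm',Q[m].min(0),Q[m].max(0),np.median(Q[m],0),cv2.minAreaRect(W[m][:,:2].astype(np.float32)*1000))
for row in range(196,236,3): print(row,Q[row,215],Q[row,252])
tp=rel(np.array([.4879,.0934,.064]));print('top-cam est',tp)
E
```

```text
cap u,v,z rel TCP mm [-27.1899 -21.5772  57.153 ] [10.6425 23.9823 66.9727] [-10.4043   1.36    64.3107] ((488.661865234375, 94.20325469970703), (45.552734375, 37.8365364074707), 55.03128433227539)
196 [ -3.5713 -28.2706  55.9448] [-6.5244  1.3589 64.6543]
199 [ -1.4362 -28.2205  57.1201] [-3.9851  1.3594 64.3658]
202 [  1.1321 -28.331   57.0795] [-1.4016  1.36   64.0217]
205 [  3.549  -28.3845  57.4957] [ 0.7996  1.358  64.7668]
208 [  6.2156 -28.522   57.2915] [ 3.6598  1.3601 63.8104]
211 [  9.3226 -28.8005  56.0445] [ 5.8221  1.3577 64.7127]
214 [ 11.78   -28.8567  56.5053] [11.6789  1.3768 56.596 ]
217 [ 13.2257 -28.5925  59.3903] [13.1851  1.3702 59.3048]
220 [ 13.5079 -27.9838  64.8499] [12.8815  1.354  66.0915]
223 [ 13.21   -27.2302  71.3662] [13.2649  1.3421 71.0215]
226 [ 13.5327 -26.6947  76.2327] [13.2866  1.3289 76.531 ]
229 [ 13.2793 -26.0183  82.119 ] [13.1323  1.3154 82.1777]
232 [ 13.2837 -25.445   87.2182] [14.1324  1.3082 85.1906]
235 [ 15.7427 -25.5742  87.1547] [15.4171  1.3026 87.5246]
top-cam est [-8.4275  0.1098 64.    ]
```

```bash
python3 -m jog '[[-1,-0.27,0.31,-2,0,0,0],[-1,-0.27,0.31,-4.5,0,0,0],[-1,-0.27,0.31,-6,0,0,0],[-1,-0.27,0.31,-6.7,0,0,0],[-1,-0.27,0.31,-6.7,0,0,0],[-1,-0.27,0.31,-6.7,0,0,0]]'; python3 -m jog '[[-1,0,0,-0.2,0,0,0],[-1,0,0,-0.4,0,0,0],[-1,0,0,-0.6,0,0,0],[-1,0,0,-0.6,0,0,0]]'; python3 -m jog '[[-1,0,0,-0.2,0,0,0],[-1,0,0,-0.4,0,0,0],[-1,0,0,-0.4,0,0,0]]'
```

```text
t: 3.02
tool_pos: [0.4917, 0.0918, 0.2434]
eef_rot: [[0.001, 0.573, 0.819], [0.0, 0.819, -0.573], [-1.0, 0.001, 0.001]]
wrist_force: [-0.7, 1.1, 0.1]
finger_gap: 0.001
t: 3.52
tool_pos: [0.4915, 0.0918, 0.2369]
eef_rot: [[0.0, 0.573, 0.819], [0.0, 0.819, -0.573], [-1.0, 0.0, 0.0]]
wrist_force: [-0.5, -0.4, 3.6]
finger_gap: -0.0
t: 3.9
tool_pos: [0.4914, 0.0918, 0.2328]
eef_rot: [[0.0, 0.573, 0.819], [0.0, 0.819, -0.573], [-1.0, 0.0, 0.0]]
wrist_force: [-1.4, -0.1, 6.1]
finger_gap: 0.003
```

```bash
python3 -m jog '[[-1,0,0,-0.15,0,0,0],[-1,0,0,-0.25,0,0,0],[-1,0,0,-0.25,0,0,0]]';python3 -m jog '[[-1,0,0,-0.05,0,0,0],[-1,0,0,-0.1,0,0,0],[-1,0,0,-0.1,0,0,0]]'
```

```text
t: 4.28
tool_pos: [0.4918, 0.0916, 0.2314]
eef_rot: [[0.002, 0.573, 0.819], [-0.0, 0.819, -0.573], [-1.0, 0.001, 0.002]]
wrist_force: [-3.0, -2.7, 13.2]
finger_gap: 0.004
t: 4.65
tool_pos: [0.492, 0.0914, 0.2313]
eef_rot: [[0.004, 0.573, 0.819], [-0.001, 0.819, -0.573], [-1.0, 0.001, 0.003]]
wrist_force: [-4.2, -2.8, 20.8]
finger_gap: -0.002
```

```bash
python3 -m jog '[[-1,0.16,-0.11,0,0,0,0],[-1,0.41,-0.29,0,0,0,0],[-1,0.74,-0.52,0,0,0,0],[-1,1.06,-0.75,0,0,0,0],[-1,1.39,-0.98,0,0,0,0],[-1,1.72,-1.21,0,0,0,0],[-1,2.05,-1.43,0,0,0,0]]'
```

```text
t: 5.52
tool_pos: [0.5126, 0.0771, 0.2313]
eef_rot: [[0.003, 0.573, 0.819], [-0.001, 0.819, -0.573], [-1.0, 0.001, 0.003]]
wrist_force: [-4.3, -2.6, 20.4]
finger_gap: 0.001
```

```bash
python3 - <<'E'
from h import *
s,im,d=grab('wrist','w2'); print(s['tool_pos'],s['wrist_force']); cv2.imwrite('pics/w2c.png',im[100:320,120:400])
E
```

```text
[0.51256214 0.07706196 0.23130733] [-4.34368243 -2.62143499 20.41041803]
```

View pics/w2c.png

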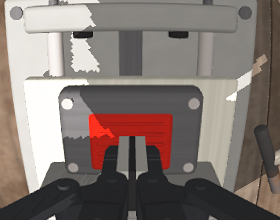

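The bed has moved about 25 mm with it: the gap behind it at crop (140,60) has opened, the tips are on the cap and the cap is down. I'll keep pushing.

```bash
python3 -m jog '[[-1,0.41,-0.29,0,0,0,0],[-1,0.9,-0.63,0,0,0,0],[-1,1.47,-1.03,0,0,0,0],[-1,2.05,-1.43,0,0,0,0],[-1,2.62,-1.84,0,0,0,0],[-1,3.19,-2.24,0,0,0,0],[-1,3.77,-2.64,0,0,0,0],[-1,4.34,-3.04,0,0,0,0],[-1,4.91,-3.44,0,0,0,0]]'
```

```text
t: 6.7
tool_pos: [0.5617, 0.0427, 0.2313]
eef_rot: [[0.003, 0.573, 0.819], [-0.001, 0.819, -0.573], [-1.0, 0.001, 0.003]]
wrist_force: [-3.6, -1.0, 17.2]
finger_gap: -0.003
```

```bash
python3 -m jog '[[-1,0.33,-0.23,-0.02,0,0,0],[-1,0.74,-0.52,-0.03,0,0,0],[-1,1.15,-0.8,-0.04,0,0,0],[-1,1.56,-1.09,-0.05,0,0,0],[-1,1.97,-1.38,-0.05,0,0,0],[-1,2.29,-1.61,-0.05,0,0,0],[-1,2.54,-1.78,-0.05,0,0,0],[-1,2.54,-1.78,-0.05,0,0,0]]';  python3 -m jog '[[-1,0.12,-0.09,0,0,0,0],[-1,0.25,-0.17,0,0,0,0],[-1,0.37,-0.26,0,0,0,0],[-1,0.45,-0.32,0,0,0,0],[-1,0.45,-0.32,0,0,0,0]]'
```

```text
t: 7.7
tool_pos: [0.5876, 0.0245, 0.2314]
eef_rot: [[0.006, 0.573, 0.819], [-0.002, 0.819, -0.573], [-1.0, 0.002, 0.006]]
wrist_force: [-2.2, -3.5, 17.7]
finger_gap: -0.0
t: 8.32
tool_pos: [0.5902, 0.0229, 0.2313]
eef_rot: [[-0.001, 0.573, 0.819], [0.001, 0.819, -0.573], [-1.0, 0.001, -0.001]]
wrist_force: [-11.0, 4.6, 24.4]
finger_gap: 0.002
```

```bash
python3 -m jog '[[-1,0.16,-0.11,0,0,0,0],[-1,0.33,-0.23,0,0,0,0],[-1,0.33,-0.23,0,0,0,0]]'; python3 -m jog '[[-1,0.16,-0.11,0,0,0,0],[-1,0.33,-0.23,0,0,0,0],[-1,0.33,-0.23,0,0,0,0]]'
python3 - <<'E'
from h import *
np.set_printoptions(precision=4,suppress=True)
s,im,d=grab('top','top2')
vv,uu=np.mgrid[0:384,0:512].astype(float); P=world('top',uu,vv,d)
a=np.deg2rad(-35);u=np.array([np.cos(a),np.sin(a)]);v=np.array([-u[1],u[0]])
d0=np.load('pics/top1.npy');P0=world('top',uu,vv,d0)
Q=lambda P:np.stack([P[...,:2]@u,P[...,:2]@v,P[...,2]],-1)
for n,q in(('start',Q(P0)),('now',Q(P))):
    m=(q[...,2]>.08)&(q[...,2]<.09)&(abs(q[...,1]-.3565)<.055)&(q[...,0]<.50)&(q[...,0]>.3)
    for lo,hi in((.30,.335),(.375,.41)):
        k=m&(q[...,1]>lo)&(q[...,1]<hi); print(n,lo,k.sum(),np.percentile(q[k][:,0],[5,50]) if k.any() else 0)
s,im,d=grab('wrist','w3'); cv2.imwrite('pics/w3c.png',im[60:320,120:400])
E
```

```text
t: 8.7
tool_pos: [0.5917, 0.0221, 0.2311]
eef_rot: [[-0.007, 0.573, 0.819], [0.004, 0.819, -0.573], [-1.0, -0.001, -0.008]]
wrist_force: [-20.3, 11.1, 31.5]
finger_gap: -0.001
t: 9.07
tool_pos: [0.5954, 0.0196, 0.2311]
eef_rot: [[-0.005, 0.573, 0.82], [0.004, 0.82, -0.573], [-1.0, -0.0, -0.007]]
wrist_force: [-16.6, 10.7, 29.6]
finger_gap: -0.001
start 0.3 92 [0.3686 0.3731]
start 0.375 89 [0.3689 0.3731]
now 0.3 0 0
now 0.375 0 0
```

View pics/w3c.png

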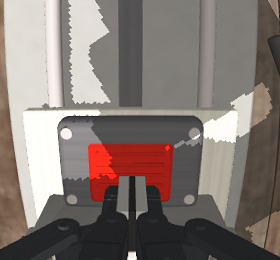

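Tips are on the cap, with the bed far from the tail. I'll measure the housing's rear edge against the first wrist picture.

```bash
python3 - <<'E'
from h import *
np.set_printoptions(precision=4,suppress=True)
c=optics.get_calibration('wrist');K=c['K'];T=c['T_tool_cam']
s=monitor.observe()
R0=np.array([[.0015,.5738,.819],[.0001,.819,-.5738],[-1,.0009,.0011]]);t0=np.array([.4946,.0885,.3109])
vv,uu=np.mgrid[0:384,0:512].astype(float)
x=uu-K[0,2];y=vv-K[1,2];r=np.hypot(x,y)+1e-9;tn=np.tan(np.minimum(r/K[0,0],1.4))
a=np.deg2rad(-35);u=np.array([np.cos(a),np.sin(a)]);v=np.array([-u[1],u[0]])
for f,R,t in(('w1',R0,t0),('w3',s['eef_rot'],s['tool_pos'])):
    d=np.load(f'pics/{f}.npy');im=cv2.imread(f'pics/{f}.png');h=cv2.cvtColor(im,cv2.COLOR_BGR2HSV)
    W=(np.stack([x/r*tn*d,-y/r*tn*d,-d],-1)@T[:3,:3].T+T[:3,3])@R.T+t
    m=((h[...,0]<8)|(h[...,0]>172))&(h[...,1]>140)&(h[...,2]>60)&(d>0)&(abs(uu-252)<60)&(abs(vv-215)<60)
    U=W[...,:2]@u*1000;V=W[...,:2]@v*1000
    print(f,'cap rear edge u',np.percentile(U[m],[0.5,2,5]),'v',np.percentile(V[m],[1,99]),'z',np.median(W[m][:,2]))
    g=(abs(V-357)>30)&(abs(V-357)<37)&(W[...,2]>.05)&(W[...,2]<.06)&(U>320)&(U<480)&(vv<260)
    print(' housing rear',np.percentile(U[g],[.5,2,5]), 'tip u',t[:2]@u*1000)
    g=(abs(V-357)>30)&(abs(V-357)<50)&(W[...,2]>.065)&(W[...,2]<.08)&(U>360)&(U<510)&(vv<260)
    print(' plate face',np.percentile(U[g],[10,50]),g.sum())
print(s['wrist_force'])
E
```

```text
w1 cap rear edge u [327.1087 327.5156 328.3106] v [335.2564 379.302 ] z 0.06378879126310602
 housing rear [320.1014 320.7473 322.1561] tip u 354.3910864882678
 plate face [367.083  367.5241] 458
w3 cap rear edge u [447.9596 448.3101 448.9512] v [335.6199 379.1847] z 0.05780410186891452
 housing rear [436.2585 436.5896 437.4185] tip u 476.468594876282Traceback (most recent call last):
  File "<stdin>", line 18, in <module>
    return _quantile_unchecked(
        a, q, axis, out, overwrite_input, method, keepdims, weights)
    return _ureduce(a,
                    func=_quantile_ureduce_func,
    ...<5 lines>...
                    overwrite_input=overwrite_input,
                    method=method)
    r = func(a, **kwargs)
    result = _quantile(arr,
                       quantiles=q,
    ...<2 lines>...
                       out=out,
                       weights=wgt)
    slices_having_nans = np.isnan(arr[-1, ...])
                                  ~~~^^^^^^^^^
IndexError: index -1 is out of bounds for axis 0 with size 0
```

The cap moved 120.8 mm (at the stop) and sits at z 57.8 mm (fully down). Now I'll ease the forward push, lift straight, back off, and go clear.

```bash
python3 -m jog '[[-1,-0.16,0.11,0,0,0,0],[-1,-0.16,0.11,0.2,0,0,0],[-1,-0.16,0.11,0.5,0,0,0],[-1,-0.16,0.11,0.9,0,0,0],[-1,-0.16,0.11,1.3,0,0,0],[-1,-0.16,0.11,1.5,0,0,0],[-1,-0.7,0.5,1.7,0,0,0],[-1,-1.0,0.7,3,0,0,0],[-1,-1.0,0.7,6,0,0,0],[-1,-3.5,2.5,9,0,0,0],[-1,-6,4.2,12,0,0,0],[-1,-6,4.2,12,0,0,0]]'
python3 - <<'E'
from h import *
np.set_printoptions(precision=4,suppress=True)
s,im,d=grab('wrist','w4'); print(s['t'],s['tool_pos'],s['wrist_force'])
c=optics.get_calibration('wrist');K=c['K'];T=c['T_tool_cam'];R,t=s['eef_rot'],s['tool_pos']
vv,uu=np.mgrid[0:384,0:512].astype(float)
x=uu-K[0,2];y=vv-K[1,2];r=np.hypot(x,y)+1e-9;tn=np.tan(np.minimum(r/K[0,0],1.4))
a=np.deg2rad(-35);u=np.array([np.cos(a),np.sin(a)]);v=np.array([-u[1],u[0]])
h=cv2.cvtColor(im,cv2.COLOR_BGR2HSV)
W=(np.stack([x/r*tn*d,-y/r*tn*d,-d],-1)@T[:3,:3].T+T[:3,3])@R.T+t
U=W[...,:2]@u*1000;V=W[...,:2]@v*1000
m=((h[...,0]<8)|(h[...,0]>172))&(h[...,1]>140)&(h[...,2]>60)&(d>0)&(abs(V-357)<30)&(U>420)&(U<500)
print('cap',np.percentile(U[m],[.5,2,98]),np.percentile(W[m][:,2],[10,50,90]))
g=(abs(V-357)>30)&(abs(V-357)<37)&(W[...,2]>.05)&(W[...,2]<.06)&(U>400)&(U<500);print('housing z',np.median(W[g][:,2]))
E
```

```text
t: 10.68
tool_pos: [0.5369, 0.0604, 0.3524]
eef_rot: [[0.007, 0.572, 0.82], [-0.0, 0.82, -0.572], [-1.0, 0.004, 0.006]]
wrist_force: [0.3, -0.1, -0.6]
finger_gap: 0.002
10.675 [0.5369 0.0604 0.3524] [ 0.3019 -0.1176 -0.6212]
cap [446.7001 446.9167 463.6904] [0.0614 0.0636 0.0647]
housing z 0.056349244778099966
```

View pics/w4.png

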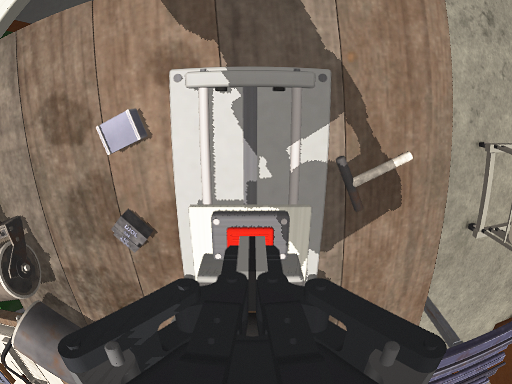

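The cap is back up (63.6 mm) and the bed is at its end (about 120 mm from start). The key at (375,170), the H block and the lines lie as before, and nothing touches the robot.

```bash
python3 -c "
from bench import workorder; print(workorder.job_done())"
```

```text
the job is handed in; nothing more can be done
None
```

The form went through the press. With the fingers shut I pressed the red button fully down, held it there with 17–31 N, and pushed the bed to its end stop. I let the button up only there, then lifted and moved clear, and handed the job in at about 10.7 s of the 38 s.

Last checks:
- **Bed at the stop:** the cap's rear edge moved about 120.8 mm by the wrist camera while I was pushing and about 119.6 mm after I let go. Both agree with 120 mm within the camera's accuracy. The bed took about 20 N of push there without moving.
- **Button held down:** the cap measured 57.8 mm high at the stop, which is fully down. During the run I had only the unchanged tool height and the steady force to go by.
- **Button up and locked:** after release the cap is 63.6 mm high, about 7 mm over its housing, so the bolt should be in the far notch. I did not test the lock by pulling on the bed.
- **Robot clear:** wrist force is about zero. The loose things look unmoved in the last picture; I did not measure them again.

At the stop the fingertips slid about 5 mm forward on the cap, up to the upright face of the push plate. They did not go beyond it. One check failed: the top camera could not see the push plate behind the gripper, so I used the wrist camera instead.

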